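# Find the cutting-board blank that rocks on the planer table and wedge it steady

## Robot

A 7-joint arm with a two-finger parallel gripper is mounted at the origin on a cart in front of the work surface, level with it; the furniture and walls round the work are solid. World frame = base frame: x ahead of the robot, y to its left, z up, the work surface at z = 0. Lengths are in mm, angles in rad, forces in N, time in s.
With the tool pointing down it reaches from about 350 to 900 mm from the base axis. Payload 8.1 kg.
Tool frame: the origin (TCP) lies midway between the tips of the shut fingers; the grasp point (between the pads) lies 19 mm behind it; z points along the fingers, y is the line along which they close (so a half turn about z gives the same grasp; the last joint's range is limited). The gripper opens to 85 mm and grips with 20 to 120 N. Pads are 22 mm wide; open, the fingers measure 114 mm over their backs; the gripper's body (76 mm by 85 mm) begins 54 mm behind the grasp point. The pads swing forward as they close: fully open they stand 13 mm farther back than shut.
Start: joints at [-1.381, 0.434, 0.025, 1.573, -0.012, 1.134, -0.075], TCP at [180.424, 598.405, 231.323] pointing down, gripper open.
Joint ranges: [-2.62, 2.62], [-0.44, 2.09], [-1.27, 1.32], [0.08, 2.57], [-1.32, 4.46], [0.12, 2], [-2.74, 2.74]. Speed limits (rad/s): [2.22, 2.22, 3.01, 3.01, 3.14, 3.14, 3.14].

## Interface

Orientations are given as a unit quaternion [w, x, y, z].
In Python, from workcell import * gives the robot as it stands.
- The arm moves only by the shell command python3 -m creep 'ROWS' [OPENING]. ROWS is a JSON list of rows, 1 to 5 of them, each of 4 numbers: dx, dy, dz in mm, then a turn about the tool's z in rad; each row is the pose to reach, as a shift and turn from the pose commanded when the command began, along the tool's axes at that moment; what a row does not reach only later rows make up. A row lasts 1/12 s, in which the tool goes at most 41.7 mm and 0.125 rad, less where a joint would pass 70% of its speed; a pose out of reach is approached as far as the arm can. OPENING is the finger opening in mm, set as the command begins (- or left out keeps the last). The fingers move at their own pace and stop on an object; the grip force is fixed at half the most. Time passes only in rows, so rows that do not move let the fingers close. It prints the time, the measured TCP pose, the force, the opening and the grip force at its end.
- state(): the state, without advancing time (a new reading comes with each control period).
- camera(name): name is "side" or "top"; returns a dict with "img" (420x560x3 uint8, blue, green, red), "fovy" (degrees; the focal length in pixels is half the picture's height over the tangent of half this angle, whatever the lens; pixels are square), "cx", "cy" (the principal point, pixels), "k1" (the pictures are not rectified: a ray, as slopes to the right and down, at radius r is drawn at 1 + k1 r^2 times it, then the intrinsics apply), "R" (3x3) and "t" (3): a world point X has camera coordinates R X + t. Camera axes: x right, y down, z forward; pixel columns grow to the right and rows downward; lengths in mm; the calibration is good to about 2 mm. A picture is of the moment at which its call begins. There is no depth.
- hand_in(): hands the job in; it is judged then, once.
The state is a dict: "time": time; "joint_positions": joint angles; "qvel": joint speeds; "tau": joint torques, N m; "ee_pos": TCP position; "eef_rot": TCP orientation; "force": force on the tool from outside, world axes, zero at the start; "wrist_torque": the same for the moment, N m; "grip_width": finger opening in mm; "grasp_force": force on a finger pad.
Only numpy, scipy, OpenCV 4.12 (cv2) and the standard library are available. Lean on these libraries where they do the work, as an engineer would, in place of code of your own. Each camera call takes 0.05 s, during which the arm holds its last target. There are 200 camera calls.

## Task

One of the two glued-up cutting-board blanks on the planer's flat iron table is twisted: press down lightly near the edges of each (a few newtons, never hard) to find the one that rocks, and see which corner stands off the table. Slide the small wooden wedge, thin end first and flat on the table, under that raised corner until it just takes up the gap, and let it go there. Then press lightly on that corner once more, over the wedge, to prove that it no longer rocks; leave both boards where they lie and the other tools alone.

Things in the scene. Friction and masses are not known exactly. Their poses are not given: they have to be found in the camera images.
- board_1: Cutting-board blank of seven glued wooden strips (dark outer strips), 210 x 133 x 28 mm, about 0.6 kg, loose on the flat table. Origin: middle of its underside; x along its length, y across, z up. One blank is flat. The twisted one lies still with one corner some mm (under 8) off the table, and a push of 1 N there tips it down. Its pose reads level at first, tilted while tipped.
- board_2: The other blank, of the same make, size and look, with its origin and axes alike; the one lies on the left table and the other on the right, either way round. Between them is the cutter guard, a flat plate 22 mm high. Which blank is twisted, by how much, and which corner is raised must be found by pressing.
- wedge: Loose sawn wooden wedge, 90 mm long, 30 mm wide, 30 g, rising evenly from 2 mm thick at its thin end to 17 mm at its butt. It lies flat. Origin: middle of its underside; x points along it to the thin end, z up. Grip it across its width near the butt.
- wedge_tip (a point): Middle of the wedge's thin end at its underside, 45 mm from the wedge's origin; same axes as the wedge.
- mallet: Wooden mallet lying at the left, 250 x 119 x 62 mm; leave alone. Origin: middle of its underside.
- block_plane: Block plane, 52 x 165 x 56 mm, near left; leave alone. Origin: middle of its underside.
- sanding_block: Cork sanding block, 51 x 78 x 30 mm, at the right behind the work; leave alone. Origin: middle of its underside.
- pencil: Red carpenter's pencil, 8 x 169 x 7 mm, behind the right-hand board; leave alone. Origin: middle of its underside.
Mind the look-alikes: they are no part of the job. Several things have the shape of the wedge; the one meant has the colours described above.

How it is judged:
By the outcome, as a careful person would: the job done as asked, in the order asked, and still so for the second after the job is handed in, with the robot touching nothing.
It also fails if it takes over 72 s, if anything falls off the work surface, if the arm or the gripper's body presses on something with over 40 N, if the wrist force passes 120 N, or if a joint passes its speed limit or range.

## Working session

There is one attempt and no reset: what is moved stays moved. The work goes in short steps, Python scripts to look and compute and a shell command to move; the robot and the scene stay as the last step left them, time stands still between calls to the robot, and variables do not carry over. Pictures are saved under pics/ and viewed, at most 10 in all, crops included, and the job is handed in when it is done.

```bash
ls; mkdir -p pics; python3 - <<'E'
from workcell import *
import cv2, numpy as np
s=state();print(s)
for n in("top","side"):
    c=camera(n);cv2.imwrite(f"pics/{n}0.png",c["img"]);print(n,{k:(v if k!='img' else 0) for k,v in c.items()})
E
```

```text
pics
{'time': 0.0, 'joint_positions': array([-1.38059806,  0.43521724,  0.0249817 ,  1.57409755, -0.01158976,
        1.13404111, -0.07507399]), 'qvel': array([-0.00038098, -0.00045258, -0.00061167, -0.00141323,  0.00078157,
       -0.00020899, -0.00136677]), 'tau': array([ 2.95363943e-04, -6.70484090e+01,  1.02519248e+00, -3.16205049e+01,
        1.56138826e-02,  1.24931560e-02,  3.43489921e-05]), 'ee_pos': array([180.30865816, 597.88212781, 230.52949186]), 'eef_rot': array([-3.88479509e-05,  1.45900127e-01,  9.89298993e-01, -8.08264369e-04]), 'force': array([ 0.37776145, -1.04660416, -0.02090886]), 'wrist_torque': array([-0.00504335,  0.08233057, -0.00223372]), 'grasp_force': 0.0, 'grip_width': 85.13561077144297}
top {'img': 0, 'fovy': 43.37948817174931, 'cx': 284.6725641485191, 'cy': 212.44523168641425, 'k1': -0.19697626993143136, 'R': array([[-0.02277281, -0.99972524, -0.00555441],
       [-0.98861274,  0.02334562, -0.14866009],
       [ 0.14874892,  0.00210576, -0.98887276]]), 't': array([  47.63781854,  583.00042308, 1763.91463032])}
side {'img': 0, 'fovy': 54.61213469996867, 'cx': 278.9453039182622, 'cy': 206.57830413198684, 'k1': -0.009936414199376553, 'R': array([[-0.89068562, -0.45438722, -0.01453899],
       [-0.273814  ,  0.56170801, -0.78071122],
       [ 0.36291187, -0.69138727, -0.62472283]]), 't': array([ 529.29104798,  165.1357579 , 1562.9746618 ])}
```

View pics/top0.png

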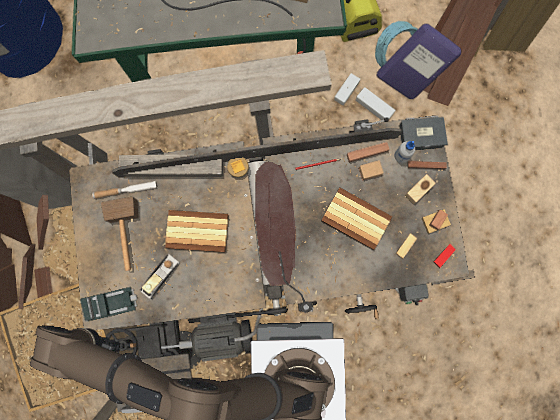

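View pics/side0.png

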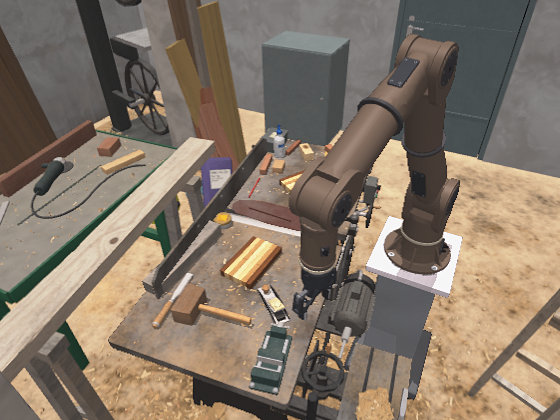

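The top view shows the left board at (197,231), the right board at (357,218), and a pale wooden wedge candidate at (406,245). A red look-alike is at (445,256), with other objects around (430,200). I'll zoom in on that area.

```bash
cat > h.py <<'E'
from workcell import *
import cv2, numpy as np
def K(c):
    f=c["img"].shape[0]/2/np.tan(np.radians(c["fovy"]/2)); return np.array([[f,0,c["cx"]],[0,f,c["cy"]],[0,0,1]])
def D(c): return np.array([c["k1"],0,0,0.])
def ray(c,px):
    u=cv2.undistortPoints(np.array(px,float).reshape(-1,1,2),K(c),D(c))[:,0]
    d=np.c_[u,np.ones(len(u))]@c["R"]; return -c["R"].T@c["t"],d
def onz(c,px,z):
    o,d=ray(c,px); return o+d*((z-o[2])/d[:,2])[:,None]
def proj(c,X):
    return cv2.projectPoints(np.array(X,float).reshape(-1,1,3),cv2.Rodrigues(c["R"])[0],c["t"],K(c),D(c))[0][:,0]
def tri(c1,p1,c2,p2):
    (o1,d1),(o2,d2)=ray(c1,[p1]),ray(c2,[p2]); d1,d2=d1[0],d2[0]
    a=np.linalg.lstsq(np.c_[d1,-d2],o2-o1,rcond=None)[0]
    A,B=o1+a[0]*d1,o2+a[1]*d2; return (A+B)/2,np.linalg.norm(A-B)
E
python3 - <<'E'
from h import *
i=cv2.imread("pics/top0.png");s=cv2.imread("pics/side0.png")
a=cv2.resize(i[150:290,300:480],None,fx=4.4,fy=4.2,interpolation=cv2.INTER_CUBIC);cv2.imwrite("pics/ct.png",a[:600,:800])
hsv=cv2.cvtColor(i,cv2.COLOR_BGR2HSV)
print(hsv[245,406],hsv[256,445],hsv[220,437])
c=camera("top")
print(onz(c,[(197,231),(357,218),(406,245),(445,256),(275,230)],15).round())
E
```

```text
[ 23  91 239] [  0 190 232] [ 12 118 206]
[[ 530.  341.   15.]
 [ 563. -217.   15.]
 [ 464. -386.   15.]
 [ 421. -523.   15.]
 [ 528.   69.   15.]]
```

View pics/ct.png

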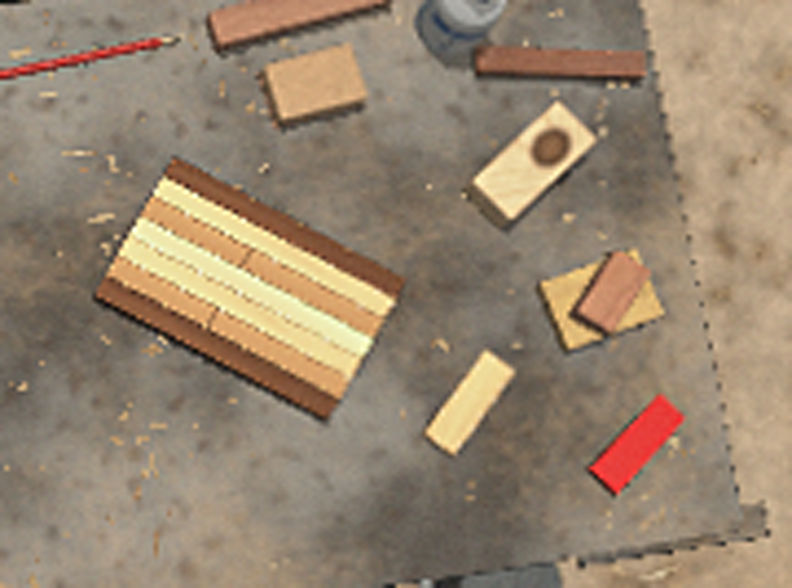

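The wooden wedge is at crop (470,400). The red one beside it is the look-alike, and I can't yet tell which end is thin. Next: measure the boards and the wedge.

```bash
cat >> h.py <<'E'
def blob(c,near,r=60,lo=(0,75,50),hi=(30,255,255),close=5):
    hsv=cv2.cvtColor(c["img"],cv2.COLOR_BGR2HSV); m=cv2.inRange(hsv,lo,hi)
    w=np.zeros_like(m); cv2.circle(w,tuple(int(v) for v in near),r,255,-1); m&=w
    m=cv2.morphologyEx(m,cv2.MORPH_CLOSE,np.ones((close,close)));m=cv2.morphologyEx(m,cv2.MORPH_OPEN,np.ones((3,3)))
    cs=cv2.findContours(m,cv2.RETR_EXTERNAL,cv2.CHAIN_APPROX_NONE)[0]
    return max(cs,key=cv2.contourArea)[:,0] if cs else None
def rect(c,ct,z):
    P=onz(c,ct,z)[:,:2].astype(np.float32); b=cv2.minAreaRect(P); return b,cv2.boxPoints(b)
E
python3 - <<'E'
from h import *
t=camera("top");s=camera("side")
for n,p,z,r in(("L",(197,231),28,48),("R",(357,218),28,48),("W",(406,245),9,22)):
    ct=blob(t,p,r); b,q=rect(t,ct,z); print(n,b,q.round(1).tolist())
    # shape of image quad
    print(' minrect px',cv2.boxPoints(cv2.minAreaRect(ct)).round(1).tolist())
    print(' side px',proj(s,np.c_[q,np.full(4,z)]).round().tolist())
ct=blob(s,(252,262),48,close=7); q=cv2.approxPolyDP(ct,4,True)[:,0];print("side L poly",q.tolist())
i=s["img"];cv2.imwrite("pics/s1.png",cv2.resize(i[130:310,190:340],None,fx=4,fy=3.3,interpolation=cv2.INTER_CUBIC))
E
```

```text
L ((560.9625244140625, 334.21099853515625), (270.7803039550781, 271.48297119140625), 66.10440063476562) [[382.0, 265.3999938964844], [630.2000122070312, 155.39999389648438], [739.9000244140625, 403.0], [491.70001220703125, 513.0]]
 minrect px [[147.6999969482422, 242.5], [179.5, 170.8000030517578], [249.1999969482422, 201.8000030517578], [217.3000030517578, 273.5]]
 side px [[297.0, 257.0], [254.0, 221.0], [196.0, 251.0], [237.0, 295.0]]
R ((558.585693359375, -216.6771240234375), (242.53111267089844, 159.43609619140625), 63.475616455078125) [[433.1000061035156, -289.6000061035156], [575.7999877929688, -360.79998779296875], [684.0999755859375, -143.8000030517578], [541.4000244140625, -72.5999984741211]]
 minrect px [[316.0, 224.60000610351562], [335.0, 183.5], [398.29998779296875, 212.89999389648438], [379.29998779296875, 254.0]]
 side px [[338.0, 177.0], [315.0, 163.0], [276.0, 180.0], [297.0, 196.0]]
W ((462.55859375, -388.32757568359375), (68.06534576416016, 80.7552490234375), 88.20926666259766) [[421.1000061035156, -421.1000061035156], [501.8999938964844, -423.6000061035156], [504.0, -355.6000061035156], [423.29998779296875, -353.0]]
 minrect px [[397.0, 234.0], [416.0, 234.0], [416.0, 257.0], [397.0, 257.0]]
 side px [[349.0, 167.0], [334.0, 163.0], [328.0, 170.0], [344.0, 174.0]]
side L poly [[265, 216], [253, 217], [252, 225], [223, 224], [226, 256], [219, 271], [209, 267], [209, 275], [229, 281], [226, 295], [233, 306], [243, 308], [247, 302], [242, 289], [267, 293], [268, 270], [288, 264], [287, 236], [275, 235], [274, 227], [281, 224]]
```

```bash
python3 - <<'E'
from h import *
t=camera("top");s=camera("side")
for n,p,z,r in(("L",(197,231),28,48),("R",(357,218),28,48),("W",(406,245),9,22)):
    ct=blob(t,p,r,lo=(5,70,150),close=3); b,q=rect(t,ct,z); print(n,np.round(b[0],1),np.round(b[1],1),b[2],q.round(1).tolist())
    print(' px',cv2.boxPoints(cv2.minAreaRect(ct)).round(1).tolist())
    Q=np.c_[q,np.full(4,z)];print(' side px',proj(s,Q).round(1).tolist())
ct=blob(s,(252,262),48,lo=(5,70,120),close=3); print("side L",cv2.boxPoints(cv2.minAreaRect(ct)).round(1).tolist(),cv2.approxPolyDP(ct,3,True)[:,0].tolist())
E
```

```text
L [533.7 314.3] [126.3 281.4] 6.208660125732422 [[455.70001220703125, 447.29998779296875], [486.1000061035156, 167.60000610351562], [611.7000122070312, 181.1999969482422], [581.2999877929688, 461.0]]
 px [[161.6999969482422, 216.8000030517578], [241.89999389648438, 206.1999969482422], [246.6999969482422, 242.10000610351562], [166.39999389648438, 252.8000030517578]]
 side px [[255.7, 284.8], [283.9, 233.0], [254.6, 225.8], [222.9, 275.3]]
R [ 564.1 -210.3] [221.   98.7] 59.282833099365234 [[465.20001220703125, -280.1000061035156], [550.0999755859375, -330.5], [663.0, -140.5], [578.0999755859375, -90.0999984741211]]
 px [[320.70001220703125, 213.89999389648438], [334.29998779296875, 189.39999389648438], [390.29998779296875, 220.5], [376.70001220703125, 245.0]]
 side px [[330.5, 176.4], [317.9, 166.8], [279.4, 181.3], [291.2, 191.9]]
W [ 463.1 -388.3] [31.9 88.3] 52.39558029174805 [[418.3999938964844, -374.0], [488.3999938964844, -427.8999938964844], [507.8999938964844, -402.6000061035156], [437.8999938964844, -348.79998779296875]]
 px [[395.6000061035156, 252.89999389648438], [409.70001220703125, 232.60000610351562], [417.1000061035156, 237.8000030517578], [403.1000061035156, 258.1000061035156]]
 side px [[346.4, 172.2], [336.7, 163.3], [331.2, 164.9], [340.8, 173.8]]
side L [[206.3000030517578, 301.0], [223.8000030517578, 219.1999969482422], [294.20001220703125, 234.1999969482422], [276.6000061035156, 316.1000061035156]] [[233, 222], [232, 227], [222, 230], [220, 237], [226, 251], [233, 255], [223, 260], [224, 275], [217, 270], [213, 280], [220, 277], [221, 281], [232, 281], [227, 301], [243, 308], [246, 299], [240, 295], [241, 289], [279, 249], [283, 254], [273, 269], [284, 269], [289, 243], [283, 235], [278, 236], [280, 244], [269, 241], [273, 231]]
```

View pics/s1.png

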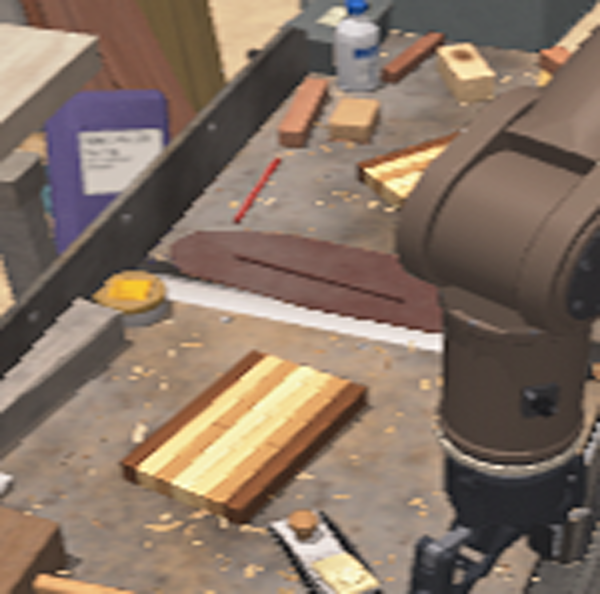

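```bash
python3 - <<'E'
from h import *
t=camera("top");s=camera("side")
def blob2(c,p,r,k):
    hsv=cv2.cvtColor(c["img"],cv2.COLOR_BGR2HSV); m=cv2.inRange(hsv,(5,70,150),(30,255,255))
    w=np.zeros_like(m); cv2.circle(w,p,r,255,-1); m&=w
    m=cv2.morphologyEx(m,cv2.MORPH_CLOSE,np.ones((3,3)));m=cv2.morphologyEx(m,cv2.MORPH_OPEN,cv2.getStructuringElement(cv2.MORPH_ELLIPSE,(k,k)))
    return max(cv2.findContours(m,cv2.RETR_EXTERNAL,cv2.CHAIN_APPROX_NONE)[0],key=cv2.contourArea)[:,0]
for n,p in(("L",(197,231)),("R",(357,218))):
  for k in(7,11):
    ct=blob2(t,p,40,k); b,q=rect(t,ct,28); print(n,np.round(b[0],1),np.round(b[1],1),round(b[2],1),q.round(1).tolist())
# two-view height: hand picked side corners vs top-plane corners
sp=[(220.5,271.5),(254.5,236.7),(281.7,247.6),(250,285.5)]
for z in(22,28,34):print(z,onz(s,sp,z).round(1)[:,:2].tolist(),onz(s,sp,z).mean(0).round(1))
st=state();print(st["ee_pos"],st["force"])
E
```

```text
L [531.2 343. ] [211.9  98.6] 84.0 [[471.20001220703125, 242.8000030517578], [569.2999877929688, 232.5], [591.2999877929688, 443.29998779296875], [493.20001220703125, 453.6000061035156]]
L [530.8 343.2] [210.   98.5] 84.9 [[472.3999938964844, 243.0], [570.5, 234.1999969482422], [589.2000122070312, 443.3999938964844], [491.20001220703125, 452.20001220703125]]
R [ 563.  -211.3] [218.   95.9] 59.5 [[466.5, -280.8999938964844], [549.0999755859375, -329.5], [659.5999755859375, -141.60000610351562], [576.9000244140625, -93.0]]
R [ 562.5 -212.9] [214.6  95.4] 59.5 [[466.8999938964844, -281.20001220703125], [549.0999755859375, -329.6000061035156], [658.0, -144.6999969482422], [575.9000244140625, -96.19999694824219]]
22 [[602.4, 445.3], [583.5, 232.1], [460.0, 239.3], [474.6, 454.3]] [530.1 342.7  22. ]
28 [[598.8, 449.6], [580.0, 237.5], [457.2, 244.7], [471.7, 458.6]] [526.9 347.6  28. ]
34 [[595.2, 453.9], [576.5, 243.0], [454.4, 250.2], [468.8, 462.8]] [523.7 352.5  34. ]
[180.42828763 598.36301997 231.23773221] [0.96015025 1.10953603 0.66625073]
```

```bash
cat > sh.py <<'E'
# python3 sh.py x y z [yaw of tool x axis, deg] : shift in tool axes from here to there
from h import *
import sys
from scipy.spatial.transform import Rotation as Ro
s=state();R=Ro.from_quat(np.roll(s["eef_rot"],-1)).as_matrix()
a=[float(v) for v in sys.argv[1:]]
d=R.T@(np.array(a[:3])-s["ee_pos"]); y=np.degrees(np.arctan2(R[1,0],R[0,0]))
print("shift",d.round(1),"rows",round(np.linalg.norm(d)/41.7,1),"tool x yaw",y.round(1),"R tilt",R[:,2].round(4))
if len(a)>3: print("turn",np.radians((y-a[3]+90)%180-90).round(3))
E
python3 sh.py 590 428 150; python3 sh.py 590 428 45
```

```text
shift [-441.3  -44.8   81.2] rows 10.8 tool x yaw 163.2 R tilt [-0.e+00 -1.e-04 -1.e+00]
shift [-441.3  -44.8  186.2] rows 11.5 tool x yaw 163.2 R tilt [-0.e+00 -1.e-04 -1.e+00]
```

```bash
python3 -m creep '[[-40,-4,0,0],[-80,-8,0,0],[-120,-12,0,0],[-160,-16,0,0],[-200,-20,0,0]]' 0 && python3 -m creep '[[-40,-4,10,0],[-80,-8,20,0],[-120,-12,30,0],[-160,-16,40,0],[-200,-20,50,0]]' && python3 -m creep '[[-20,-3,33,0],[-41,-5,66,0],[-41,-5,100,0],[-41,-5,130,0],[-41,-5,130,0]]' ; python3 sh.py 590 428 32
```

```text
time: 0.87
ee_pos: [367.7, 520.6, 231.5]
eef_rot: [0.0, 0.146, 0.989, 0.0]
force: [0.5, 0.8, 0.1]
grip_width: 25.4
grasp_force: 0.0
time: 1.28
ee_pos: [553.5, 443.7, 180.9]
eef_rot: [0.0, 0.146, 0.989, 0.0]
force: [-0.2, 1.1, -0.9]
grip_width: -0.3
grasp_force: 0.0
time: 1.7
ee_pos: [586.4, 424.8, 44.0]
eef_rot: [-0.004, 0.146, 0.989, -0.004]
force: [-1.7, -0.4, -1.4]
grip_width: 0.0
grasp_force: 0.0
shift [-2.7  4.2 12. ] rows 0.3 tool x yaw 163.2 R tilt [-0.0085 -0.0068 -0.9999]
```

```bash
python3 -m creep '[[0,0,0,0],[0,0,0,0],[0,0,0,0]]' ; python3 sh.py 590 428 32
```

```text
time: 1.95
ee_pos: [590.8, 429.4, 54.3]
eef_rot: [0.001, 0.146, 0.989, 0.002]
force: [-0.2, 0.3, 0.6]
grip_width: 0.0
grasp_force: 0.0
shift [ 0.4 -1.7 22.3] rows 0.5 tool x yaw 163.2 R tilt [ 0.0033  0.0028 -1.    ]
```

```bash
python3 -m creep '[[0,0,5,0],[0,0,10,0],[0,0,15,0],[0,0,18,0],[0,0,18,0]]' ;for i in 1 2; do python3 -m creep '[[0,0,1,0],[0,0,2,0],[0,0,2,0]]' | egrep 'ee_pos|force: \['; done
```

```text
time: 2.37
ee_pos: [589.0, 427.6, 32.3]
eef_rot: [-0.001, 0.146, 0.989, -0.001]
force: [-0.3, -0.4, 0.1]
grip_width: 0.1
grasp_force: 0.0
ee_pos: [589.7, 428.0, 31.2]
force: [0.2, -0.1, 0.5]
ee_pos: [589.6, 427.9, 29.1]
force: [-0.6, -1.1, -0.1]
```

```bash
for i in 1; do python3 -m creep '[[0,0,1,0],[0,0,1,0]]' | egrep 'ee_pos|force: \['; done;  python3 -m creep '[[0,0,1,0],[0,0,1,0]]' | egrep 'ee_pos|force: \['
```

```text
ee_pos: [589.7, 428.0, 28.8]
force: [-1.1, -0.2, 1.9]
ee_pos: [589.7, 428.1, 28.6]
force: [-3.2, -2.3, 11.5]
```

```bash
python3 -m creep '[[0,0,1,0],[0,0,1,0],[0,0,1,0]]' | egrep 'ee_pos|force: \['
```

```text
ee_pos: [589.8, 428.1, 28.6]
force: [-5.8, -4.6, 18.2]
```

```bash
python3 -m creep '[[0,0,-6,0],[0,0,-14,0],[0,0,-14,0]]' | egrep 'time|ee_pos|force: \['; python3 sh.py 489 437.5 33
```

```text
time: 3.7
ee_pos: [590.6, 428.7, 42.1]
force: [0.4, 0.3, 0.4]
shift [ 99.8 -20.9   8.9] rows 2.5 tool x yaw 163.2 R tilt [ 0.002   0.0016 -1.    ]
```

```bash
python3 -m creep '[[15,-3,0,0],[40,-8,0,0],[65,-13,0,0],[85,-17,0,0],[99.5,-20.5,0,0]]' >/dev/null; python3 -m creep '[[0,0,2,0],[0,0,5,0],[0,0,8,0],[0,0,8.5,0],[0,0,8.5,0]]' | egrep 'time|ee_pos|force: \['; python3 -m creep '[[0,0,0.7,0],[0,0,1.5,0],[0,0,1.5,0]]' | egrep 'time|ee_pos|force: \['
```

```text
time: 4.53
ee_pos: [489.5, 436.4, 31.3]
force: [0.4, 0.6, -0.5]
time: 4.78
ee_pos: [488.8, 436.9, 30.1]
force: [-0.3, -0.1, 0.1]
```

```bash
python3 -m creep '[[0,0,0.5,0],[0,0,0.5,0]]' | egrep 'time|ee_pos|force: \['
```

```text
time: 4.95
ee_pos: [488.5, 437.1, 29.8]
force: [-0.4, -0.1, 1.2]
```

```bash
python3 -m creep '[[0,0,0.5,0],[0,0,0.5,0]]' | egrep 'time|ee_pos|force: \['
```

```text
time: 5.12
ee_pos: [488.5, 437.1, 29.3]
force: [-0.7, 0.1, -0.2]
```

```bash
python3 -m creep '[[0,0,0.6,0],[0,0,0.6,0]]' | egrep 'ee_pos|force: \['
```

```text
ee_pos: [488.5, 437.2, 28.8]
force: [0.3, 0.1, -0.2]
```

```bash
python3 -m creep '[[0,0,0.4,0],[0,0,0.4,0],[0,0,0.4,0]]' | egrep 'time|ee_pos|force: \['
```

```text
time: 5.53
ee_pos: [488.6, 437.2, 28.7]
force: [-0.3, -1.5, 4.5]
```

```bash
python3 -m creep '[[0,0,-5,0],[0,0,-10,0],[0,0,-10,0]]' | egrep 'time|ee_pos|force: \['; python3 sh.py 471.7 258.3 38
```

```text
time: 5.78
ee_pos: [489.0, 437.6, 39.5]
force: [1.1, -0.1, 0.0]
shift [ -35.2 -176.6    1.3] rows 4.3 tool x yaw 163.2 R tilt [ 0.0012  0.0011 -1.    ]
```

```bash
python3 -m creep '[[-4,-20,0,0],[-12,-60,0,0],[-20,-100,0,0],[-28,-140,0,0],[-34.5,-172,0,0]]' >/dev/null; python3 -m creep '[[-0.7,-4,2,0],[-0.7,-4,5,0],[-0.7,-4,8,0],[-0.7,-4,8.6,0],[-0.7,-4,8.6,0]]' | egrep 'time|ee_pos|force: \['; python3 -m creep '[[0,0,0.4,0],[0,0,0.8,0],[0,0,0.8,0]]' | egrep 'time|ee_pos|force: \['
```

```text
time: 6.62
ee_pos: [471.3, 260.3, 29.4]
force: [0.6, -0.1, 1.0]
time: 6.87
ee_pos: [471.3, 259.2, 28.9]
force: [-0.6, 0.5, 1.0]
```

```bash
python3 -m creep '[[0,0,0.6,0],[0,0,0.6,0],[0,0,0.6,0]]' | egrep 'time|ee_pos|force: \['
```

```text
time: 7.12
ee_pos: [471.4, 259.1, 28.7]
force: [-1.8, 1.7, 4.7]
```

```bash
python3 -m creep '[[0,0,-5,0],[0,0,-10,0],[-5,1,-10,0],[-25,5,-10,0],[-45,9,-10,0]]' >/dev/null;  python3 -m creep '[[-20,4,0,0],[-40,8,0,0],[-54,10,0,0],[-54,10,0,0],[-54,10,0,0]]'| egrep 'time|ee_pos|force: \['; python3 sh.py 573.1 248.5 38
```

```text
time: 7.95
ee_pos: [572.2, 247.3, 38.1]
force: [-1.5, -0.1, -0.9]
shift [-0.5  1.4  0.1] rows 0.0 tool x yaw 163.1 R tilt [ 0.e+00 -4.e-04 -1.e+00]
```

```bash
python3 -m creep '[[0,0,2,0],[0,0,5,0],[0,0,8,0],[0,0,8.6,0],[0,0,8.6,0]]' | egrep 'time|ee_pos|force: \['; python3 -m creep '[[0,0,0.4,0],[0,0,0.8,0],[0,0,0.8,0]]' | egrep 'time|ee_pos|force: \['
```

```text
time: 8.37
ee_pos: [570.9, 248.3, 29.5]
force: [0.4, 0.6, 0.8]
time: 8.62
ee_pos: [571.5, 248.2, 29.2]
force: [-2.5, -0.6, 3.0]
```

```bash
python3 -m creep '[[0,0,0.6,0],[0,0,0.6,0],[0,0,0.6,0]]' | egrep 'time|ee_pos|force: \['
```

```text
time: 8.87
ee_pos: [571.4, 248.2, 29.1]
force: [-4.0, -0.9, 9.1]
```

```bash
python3 -m creep '[[0,0,-10,0],[0,0,-30,0],[0,0,-40,0],[0,0,-40,0]]' | egrep 'time|ee_pos|force: \['; python3 sh.py 565 -109 40
```

```text
time: 9.2
ee_pos: [573.5, 248.7, 71.1]
force: [0.2, -0.3, 0.1]
shift [ -95.1 -345.    30.3] rows 8.6 tool x yaw 163.2 R tilt [ 0.0043  0.0021 -1.    ]
```

```bash
python3 -m creep '[[-5,-18,0,0],[-15,-54,0,0],[-26,-92,0,0],[-37,-131,0,0],[-48,-170,0,0]]' >/dev/null; python3 -m creep '[[-11,-39,0,0],[-22,-78,0,0],[-32,-117,0,0],[-42,-150,0,0],[-48,-174,0,0]]' >/dev/null;  python3 -m creep '[[0,0,8,0],[0,0,18,0],[0,0,28,0],[0,0,29,0],[0,0,29,0]]'| egrep 'time|ee_pos|force: \['; python3 sh.py 565 -109 38
python3 - <<'E'
from h import *
s=camera("side");i=s["img"];cv2.imwrite("pics/s2.png",cv2.resize(i[130:230,240:380],None,fx=5.7,fy=5.7,interpolation=cv2.INTER_CUBIC))
E
```

```text
time: 10.45
ee_pos: [563.5, -107.2, 38.0]
force: [0.6, -0.1, -0.1]
shift [-1.9 -1.3  0. ] rows 0.1 tool x yaw 163.4 R tilt [-2.3e-03  9.0e-04 -1.0e+00]
```

View pics/s2.png

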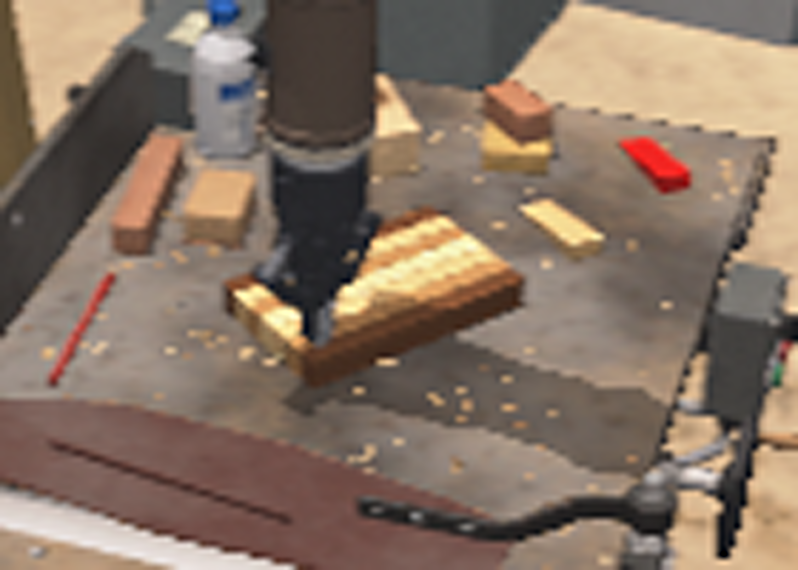

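The side view shows the wedge at crop (525–600, 205–250). Its thick butt is the near end at (590,245), so the thin end points away from the robot. Now I press the right board.

```bash
python3 -m creep '[[0,0,3,0],[0,0,6,0],[0,0,8.5,0],[0,0,8.5,0]]' | egrep 'time|ee_pos|force: \['; python3 -m creep '[[0,0,0.5,0],[0,0,1,0],[0,0,1,0]]' | egrep 'time|ee_pos|force: \['
```

```text
time: 10.83
ee_pos: [564.0, -108.8, 30.4]
force: [-0.7, 0.9, 0.4]
time: 11.08
ee_pos: [564.3, -109.1, 29.9]
force: [-0.4, 0.4, -0.7]
```

```bash
python3 -m creep '[[0,0,0.6,0],[0,0,0.6,0],[0,0,0.6,0]]' | egrep 'time|ee_pos|force: \['
```

```text
time: 11.33
ee_pos: [564.2, -109.0, 29.2]
force: [-0.5, -0.2, -0.7]
```

```bash
python3 -m creep '[[0,0,0.7,0],[0,0,0.7,0]]' | egrep 'time|ee_pos|force: \['
```

```text
time: 11.5
ee_pos: [564.2, -109.0, 28.4]
force: [0.3, -0.0, -0.9]
```

```bash
python3 -m creep '[[0,0,0.6,0],[0,0,0.6,0],[0,0,0.6,0]]' | egrep 'time|ee_pos|force: \['
```

```text
time: 11.75
ee_pos: [564.3, -109.0, 28.2]
force: [-1.3, 0.2, 5.9]
```

```bash
python3 -m creep '[[0,0,-5,0],[0,0,-11,0],[-15,-4,-11,0],[-45,-11,-11,0],[-75,-19,-11,0]]' >/dev/null;  python3 -m creep '[[-15,-5,0,0],[-24,-6,0,0],[-24,-6,0,0],[-24,-6,0,0]]'| egrep 'time|ee_pos|force: \['; python3 sh.py 652.6 -160.4 38
```

```text
time: 12.5
ee_pos: [651.7, -161.4, 38.9]
force: [-0.8, -0.0, -0.8]
shift [-0.6  1.3  0.9] rows 0.0 tool x yaw 163.2 R tilt [-2.e-04  2.e-04 -1.e+00]
```

```bash
python3 -m creep '[[0,0,3,0],[0,0,6,0],[0,0,9,0],[0,0,9,0]]' | egrep 'time|ee_pos|force: \['; python3 -m creep '[[0,0,0.5,0],[0,0,1,0],[0,0,1,0]]' | egrep 'time|ee_pos|force: \['
```

```text
time: 12.83
ee_pos: [650.9, -161.0, 29.1]
force: [0.4, 0.6, -0.8]
time: 13.08
ee_pos: [651.8, -161.5, 28.9]
force: [-0.3, 0.3, -0.3]
```

```bash
python3 -m creep '[[0,0,0.6,0],[0,0,0.6,0],[0,0,0.6,0]]' | egrep 'time|ee_pos|force: \['
```

```text
time: 13.33
ee_pos: [651.8, -161.5, 28.3]
force: [-0.4, 0.4, -0.4]
```

```bash
python3 -m creep '[[0,0,0.7,0],[0,0,0.7,0],[0,0,0.7,0]]' | egrep 'time|ee_pos|force: \['
```

```text
time: 13.58
ee_pos: [651.9, -161.6, 28.2]
force: [-1.7, -0.4, 6.0]
```

```bash
python3 -m creep '[[0,0,0.6,0],[0,0,0.6,0],[0,0,0.6,0]]' | egrep 'time|ee_pos|force: \['
```

```text
time: 13.83
ee_pos: [651.9, -161.5, 28.2]
force: [-4.1, 2.0, 10.8]
```

```bash
python3 -m creep '[[0,0,-6,0],[0,0,-12,0],[0,0,-12,0]]'| egrep 'time|ee_pos|force: \['; python3 sh.py 561.2 -315.4 38
```

```text
time: 14.08
ee_pos: [652.7, -161.8, 40.5]
force: [0.3, -1.0, 0.8]
shift [  43.3 -173.5    2.4] rows 4.3 tool x yaw 163.2 R tilt [ 2.1e-03 -4.0e-04 -1.0e+00]
```

```bash
python3 -m creep '[[5,-20,0,0],[15,-60,0,0],[25,-100,0,0],[35,-140,0,0],[42,-170,0,0]]' >/dev/null;  python3 -m creep '[[0.5,-3,3,0],[0.5,-3,6,0],[0.5,-3,9,0],[0.5,-3,9,0],[0.5,-3,9,0]]'| egrep 'time|ee_pos|force: \['; python3 -m creep '[[0,0,0.5,0],[0,0,1,0],[0,0,1,0]]' | egrep 'time|ee_pos|force: \['
```

```text
time: 14.92
ee_pos: [562.2, -312.8, 29.6]
force: [0.8, 0.2, -0.1]
time: 15.17
ee_pos: [561.5, -314.3, 29.0]
force: [0.5, -0.4, 0.6]
```

```bash
python3 -m creep '[[0,0,0.6,0],[0,0,0.6,0],[0,0,0.6,0]]' | egrep 'time|ee_pos|force: \['
```

```text
time: 15.42
ee_pos: [561.2, -314.9, 28.4]
force: [0.1, 0.1, -0.0]
```

```bash
python3 -m creep '[[0,0,0.7,0],[0,0,0.7,0],[0,0,0.7,0]]' | egrep 'time|ee_pos|force: \['
```

```text
time: 15.67
ee_pos: [561.2, -315.0, 28.2]
force: [-1.5, 0.4, 4.6]
```

```bash
python3 -m creep '[[0,0,0.7,0],[0,0,0.7,0],[0,0,0.7,0]]' | egrep 'time|ee_pos|force: \['
```

```text
time: 15.92
ee_pos: [561.3, -315.0, 28.2]
force: [-3.6, 2.1, 11.5]
```

```bash
python3 -m creep '[[0,0,-6,0],[0,0,-12,0],[0,0,-12,0]]'| egrep 'time|ee_pos|force: \['; python3 sh.py 473.4 -263.6 38
```

```text
time: 16.17
ee_pos: [562.0, -315.4, 40.4]
force: [0.3, -0.8, -0.3]
shift [99.8 24.   2.2] rows 2.5 tool x yaw 163.2 R tilt [ 1.9e-03 -9.0e-04 -1.0e+00]
```

```bash
python3 -m creep '[[15,3.5,0,0],[45,11,0,0],[75,18,0,0],[98.5,24,0,0],[98.5,24,3,0]]' >/dev/null;  python3 -m creep '[[0,0,3,0],[0,0,6,0],[0,0,6,0],[0,0,6,0]]'| egrep 'time|ee_pos|force: \['; python3 -m creep '[[0,0,1,0],[0,0,1.8,0],[0,0,1.8,0],[0,0,1.8,0]]' | egrep 'time|ee_pos|force: \['
```

```text
time: 16.92
ee_pos: [474.6, -264.0, 29.7]
force: [0.3, 0.5, 0.8]
time: 17.25
ee_pos: [474.0, -263.6, 28.2]
force: [-0.3, -0.4, 0.3]
```

```bash
python3 -m creep '[[0,0,0.6,0],[0,0,0.6,0],[0,0,0.6,0]]' | egrep 'time|ee_pos|force: \['
```

```text
time: 17.5
ee_pos: [474.0, -263.6, 28.1]
force: [-1.4, 0.2, 7.7]
```

```bash
python3 -m creep '[[0,0,0.6,0],[0,0,0.6,0],[0,0,0.6,0]]' | egrep 'time|ee_pos|force: \['
```

```text
time: 17.75
ee_pos: [474.0, -263.6, 28.1]
force: [-3.4, 3.0, 15.0]
```

```bash
cat > snap.py <<'E'
from h import *
import sys
for n in("top","side"):
    c=camera(n); cv2.imwrite(f"pics/{sys.argv[1]}_{n}.png",c["img"])
print(state()["force"].round(1),state()["ee_pos"].round(1))
E
cat > dif.py <<'E'
from h import *
import sys
C={n:camera(n) for n in("top","side")}
a,b=sys.argv[1:3]
# corners of both boards at top face
def cor(c,ang,L=210,W=133):
    u=np.array([np.cos(np.radians(ang)),np.sin(np.radians(ang))]);v=np.array([u[1],-u[0]])
    return {f"{'+-'[i]}{'+-'[j]}":np.r_[np.array(c)+u*L/2*(1-2*i)*.9+v*W/2*(1-2*j)*.85,28] for i in(0,1) for j in(0,1)}
for n in C:
    A,B=[cv2.cvtColor(cv2.imread(f"pics/{k}_{n}.png"),cv2.COLOR_BGR2GRAY).astype(np.float32) for k in(a,b)]
    for nm,c,ang in(("L",(531,343),84.5),("R",(563,-212),59.5)):
        for k,X in cor(c,ang).items():
            x,y=proj(C[n],[X])[0].round().astype(int);r=9
            pa,pb=A[y-r:y+r,x-r:x+r],B[y-r:y+r,x-r:x+r]
            s,resp=cv2.phaseCorrelate(pa,pb,cv2.createHanningWindow((2*r,2*r),cv2.CV_32F))
            print(n,nm+k,(x,y),"shift",np.round(s,2),"resp",round(resp,2),"absdiff",np.abs(pa-pb).mean().round(1))
E
python3 snap.py p1; python3 -m creep '[[0,0,-5,0],[0,0,-20,0],[0,0,-20,0]]'| egrep 'time|ee_pos|force: \['; python3 snap.py p2; python3 dif.py p1 p2
```

```text
[-4.1  1.6 15.8] [ 474.  -263.6   28.1]
time: 18.1
ee_pos: [474.8, -264.0, 48.8]
force: [0.8, -0.4, 0.1]
[ 1.1  0.7 -0.9] [ 474.2 -263.6   47.3]
top L++ (np.int64(171), np.int64(212)) shift [-0.27  0.07] resp 1.01 absdiff 0.8
top L+- (np.int64(167), np.int64(244)) shift [-0.27 -0.02] resp 1.0 absdiff 1.0
top L-+ (np.int64(224), np.int64(216)) shift [0.05 0.13] resp 1.06 absdiff 0.8
top L-- (np.int64(221), np.int64(249)) shift [0.06 0.05] resp 1.01 absdiff 0.8
top R++ (np.int64(340), np.int64(190)) shift [-0.21  0.02] resp 1.0 absdiff 0.7
top R+- (np.int64(324), np.int64(218)) shift [ 0.13 -0.08] resp 0.98 absdiff 0.9
top R-+ (np.int64(387), np.int64(216)) shift [-0.11  0.37] resp 0.8 absdiff 3.7
top R-- (np.int64(372), np.int64(245)) shift [0.7  0.42] resp 0.91 absdiff 3.3
side L++ (np.int64(224), np.int64(268)) shift [0.01 0.  ] resp 1.0 absdiff 0.1
side L+- (np.int64(249), np.int64(281)) shift [-0.01 -0.04] resp 0.99 absdiff 0.1
side L-+ (np.int64(254), np.int64(238)) shift [-0.1  0. ] resp 1.0 absdiff 0.1
side L-- (np.int64(279), np.int64(249)) shift [-0.04  0.05] resp 0.99 absdiff 0.1
side R++ (np.int64(282), np.int64(179)) shift [0.01 0.04] resp 1.0 absdiff 0.1
side R+- (np.int64(296), np.int64(191)) shift [ 0.01 -0.01] resp 1.0 absdiff 0.2
side R-+ (np.int64(315), np.int64(167)) shift [ 0.47 -0.32] resp 1.04 absdiff 2.8
side R-- (np.int64(329), np.int64(178)) shift [0.33 0.22] resp 0.88 absdiff 4.1
```

```bash
python3 -m creep '[[2,20,-15,0],[6,60,-15,0],[10,100,-15,0],[14,140,-15,0],[18,180,-15,0]]' >/dev/null; python3 -m creep '[[4,40,0,0],[8,80,0,0],[12,120,0,0],[16,160,0,0],[20,200,0,0]]' >/dev/null;  python3 -m creep '[[4,40,0,0],[8,80,0,0],[12,115,0,0],[15,138,5,0],[15,138,15,0]]' >/dev/null; python3 -m creep '[[0,0,5,0],[0,0,5,0],[0,0,5,0]]'| egrep 'time|ee_pos|force: \['; python3 sh.py 573 248 38; python3 snap.py q1
```

```text
time: 19.8
ee_pos: [572.2, 245.5, 41.2]
force: [-0.5, -0.7, -0.0]
shift [-0.   2.6  3.2] rows 0.1 tool x yaw 163.1 R tilt [-0.0015 -0.0019 -1.    ]
[-0.4 -0.2  0.2] [572.9 246.   42.2]
```

```bash
python3 -m creep '[[0,1,3,0],[0,2,5,0],[0,2,5,0]]' | egrep 'ee_pos|force: \['; for k in 1 ; do python3 -m creep '[[0,0,1,0],[0,0,1,0]]'; python3 -m creep '[[0,0,1,0],[0,0,1,0]]';python3 -m creep '[[0,0,1,0],[0,0,1,0]]';python3 -m creep '[[0,0,1,0],[0,0,1,0]]';python3 -m creep '[[0,0,1,0],[0,0,1,0]]';python3 -m creep '[[0,0,1,0],[0,0,1,0]]'; done | egrep 'ee_pos|force: \['
```

```text
ee_pos: [573.1, 249.5, 36.8]
force: [0.2, -0.4, 0.2]
ee_pos: [573.1, 249.6, 35.9]
force: [-0.7, -0.1, -0.1]
ee_pos: [573.1, 249.6, 34.9]
force: [-0.4, 0.4, -0.4]
ee_pos: [573.1, 249.6, 33.9]
force: [-1.0, -1.2, 0.7]
ee_pos: [573.1, 249.7, 32.9]
force: [0.0, -0.1, 0.0]
ee_pos: [573.1, 249.6, 31.8]
force: [-0.7, -0.4, 0.1]
ee_pos: [573.1, 249.7, 30.8]
force: [0.2, 0.2, -0.5]
```

```bash
 (python3 -m creep '[[0,0,0.5,0],[0,0,1,0]]'; python3 -m creep '[[0,0,0.5,0],[0,0,0.5,0]]'; python3 -m creep '[[0,0,0.4,0],[0,0,0.4,0]]'; python3 -m creep '[[0,0,0.3,0],[0,0,0.3,0]]')| egrep 'time|ee_pos|force: \[';  python3 snap.py q2; python3 dif.py q1 q2 | grep L
```

```text
time: 21.32
ee_pos: [573.2, 249.7, 30.0]
force: [0.3, -0.1, 0.6]
time: 21.48
ee_pos: [573.1, 249.6, 29.4]
force: [1.0, -0.6, -0.1]
time: 21.65
ee_pos: [573.2, 249.7, 29.2]
force: [-0.1, 0.4, 1.1]
time: 21.82
ee_pos: [573.2, 249.7, 29.1]
force: [-1.3, -1.0, 5.9]
[-1.6 -0.7  5.3] [573.2 249.7  29.1]
top L++ (np.int64(171), np.int64(212)) shift [0.04 0.04] resp 1.01 absdiff 0.7
top L+- (np.int64(167), np.int64(244)) shift [0.02 0.05] resp 0.98 absdiff 0.8
top L-+ (np.int64(224), np.int64(216)) shift [-0.13  0.13] resp 0.91 absdiff 1.7
top L-- (np.int64(221), np.int64(249)) shift [24.39 11.66] resp 0.02 absdiff 4.1
side L++ (np.int64(224), np.int64(268)) shift [0.13 0.02] resp 1.0 absdiff 0.2
side L+- (np.int64(249), np.int64(281)) shift [-0.05 -0.03] resp 0.99 absdiff 0.3
side L-+ (np.int64(254), np.int64(238)) shift [-0.74  0.33] resp 0.89 absdiff 7.6
side L-- (np.int64(279), np.int64(249)) shift [-0.05 -0.11] resp 1.03 absdiff 0.7
```

```bash
python3 -m creep '[[0,0,-6,0],[0,0,-12,0],[20,-4,-12,0],[50,-10,-12,0],[80,-17,-12,0]]' >/dev/null;  python3 -m creep '[[19.5,-4,0,0],[19.5,-4,0,0],[19.5,-4,2,0],[19.5,-4,4,0],[19.5,-4,4,0]]'| egrep 'time|ee_pos|force: \['; python3 snap.py q3;  for k in 1 ; do python3 -m creep '[[0,0,1,0],[0,0,1,0]]'; python3 -m creep '[[0,0,1,0],[0,0,1,0]]';python3 -m creep '[[0,0,1,0],[0,0,1,0]]';python3 -m creep '[[0,0,1,0],[0,0,1,0]]';python3 -m creep '[[0,0,1,0],[0,0,1,0]]';python3 -m creep '[[0,0,1,0],[0,0,1,0]]'; python3 -m creep '[[0,0,1,0],[0,0,1,0]]'; done | egrep 'ee_pos|force: \['; python3 snap.py q4; python3 dif.py q3 q4 | grep L
```

```text
time: 22.85
ee_pos: [473.1, 258.1, 36.7]
force: [0.2, 0.6, -0.8]
[-0.7 -0.1  0.3] [472.9 258.   36.7]
ee_pos: [472.2, 258.1, 35.6]
force: [0.1, -0.3, -0.6]
ee_pos: [471.9, 258.2, 34.6]
force: [-0.3, -1.2, 0.4]
ee_pos: [471.8, 258.2, 33.7]
force: [-0.0, -0.2, -0.3]
ee_pos: [471.8, 258.3, 32.7]
force: [0.5, -0.7, 0.4]
ee_pos: [471.8, 258.3, 31.7]
force: [0.2, -0.6, -0.3]
ee_pos: [471.8, 258.3, 30.7]
force: [0.8, -0.1, 1.5]
ee_pos: [471.8, 258.3, 29.7]
force: [0.9, 0.7, -0.0]
[ 0.1 -0.7  0.4] [471.8 258.3  29.8]
top L++ (np.int64(171), np.int64(212)) shift [-0.23  0.51] resp 0.89 absdiff 1.9
top L+- (np.int64(167), np.int64(244)) shift [ 0.2  -0.18] resp 1.04 absdiff 2.3
top L-+ (np.int64(224), np.int64(216)) shift [0.17 0.56] resp 0.95 absdiff 3.1
top L-- (np.int64(221), np.int64(249)) shift [0.25 0.28] resp 0.9 absdiff 1.6
side L++ (np.int64(224), np.int64(268)) shift [ 0.07 -0.4 ] resp 0.94 absdiff 2.7
side L+- (np.int64(249), np.int64(281)) shift [ 0.54 -0.04] resp 1.04 absdiff 2.0
side L-+ (np.int64(254), np.int64(238)) shift [0.17 0.1 ] resp 1.1 absdiff 1.7
side L-- (np.int64(279), np.int64(249)) shift [-0.04 -0.17] resp 0.9 absdiff 3.7
```

```bash
(python3 -m creep '[[0,0,0.5,0],[0,0,0.5,0]]'; python3 -m creep '[[0,0,0.5,0],[0,0,0.5,0]]';python3 -m creep '[[0,0,0.3,0],[0,0,0.3,0]]')| egrep 'time|ee_pos|force: \['; python3 snap.py q5; python3 dif.py q3 q5 | grep "side L"; python3 dif.py q4 q5 | grep "side L"; python3 -m creep '[[0,0,-5,0],[0,0,-12,0],[0,0,-15,0],[0,0,-15,0]]'| egrep 'time|ee_pos|force: \['; python3 snap.py q6; python3 dif.py q5 q6 | grep "side L"; python3 dif.py q1 q6 | grep "side L"
python3 - <<'E'
from h import *
s=camera("side");t=camera("top")
p=[471.7,258.3,28];print(proj(s,[p,[500,420,28],[600,450,28],[600,450,30]]).round(2).tolist())
i=cv2.imread("pics/q6_side.png");cv2.imwrite("pics/q6c.png",cv2.resize(i[215:315,195:335],None,fx=5.7,fy=5.7,interpolation=cv2.INTER_CUBIC))
E
```

```text
time: 24.48
ee_pos: [471.8, 258.3, 29.3]
force: [-0.1, -0.4, -0.3]
time: 24.65
ee_pos: [471.8, 258.3, 28.8]
force: [-0.2, 0.0, 1.0]
time: 24.82
ee_pos: [471.8, 258.3, 28.7]
force: [-1.7, -0.9, 4.3]
[-1.5 -0.9  4.2] [471.8 258.3  28.7]
side L++ (np.int64(224), np.int64(268)) shift [ 0.17 -0.59] resp 0.93 absdiff 3.1
side L+- (np.int64(249), np.int64(281)) shift [0.71 0.04] resp 0.98 absdiff 2.3
side L-+ (np.int64(254), np.int64(238)) shift [0.23 0.08] resp 1.08 absdiff 2.1
side L-- (np.int64(279), np.int64(249)) shift [-0.02  0.72] resp 0.74 absdiff 4.2
side L++ (np.int64(224), np.int64(268)) shift [-0.06 -0.23] resp 1.0 absdiff 0.8
side L+- (np.int64(249), np.int64(281)) shift [0.2  0.05] resp 1.0 absdiff 0.8
side L-+ (np.int64(254), np.int64(238)) shift [ 0.06 -0.08] resp 1.02 absdiff 0.7
side L-- (np.int64(279), np.int64(249)) shift [0.   0.05] resp 1.07 absdiff 1.1
time: 25.45
ee_pos: [472.5, 258.7, 44.5]
force: [0.1, 0.4, 0.8]
[-0.2  0.2 -0.7] [472.  258.4  43.8]
side L++ (np.int64(224), np.int64(268)) shift [-0.09  0.54] resp 0.94 absdiff 3.0
side L+- (np.int64(249), np.int64(281)) shift [-0.72 -0.07] resp 0.97 absdiff 2.3
side L-+ (np.int64(254), np.int64(238)) shift [-0.44  0.02] resp 1.01 absdiff 2.1
side L-- (np.int64(279), np.int64(249)) shift [ 0.26 -2.27] resp 0.49 absdiff 5.8
side L++ (np.int64(224), np.int64(268)) shift [0.15 0.06] resp 1.0 absdiff 0.2
side L+- (np.int64(249), np.int64(281)) shift [-0.01 -0.02] resp 1.0 absdiff 0.2
side L-+ (np.int64(254), np.int64(238)) shift [ 0.47 -0.2 ] resp 1.09 absdiff 17.1
side L-- (np.int64(279), np.int64(249)) shift [-0.54  0.32] resp 0.92 absdiff 8.5
[[276.67, 248.68], [248.57, 275.16], [220.15, 271.47], [220.09, 271.09]]
```

View pics/q6c.png

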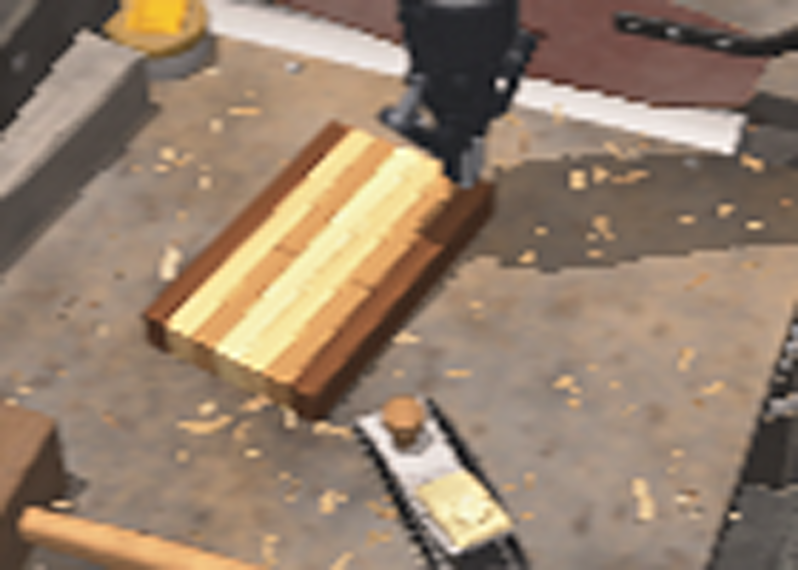

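The board tips at the left board's near-right corner: the opposite corner rises about 3 mm while this one sinks under a light push, and everything returns on release. The raised corner is at about (455,245). Next is the wedge. I'll measure it in both views while the arm is clear.

```bash
python3 - <<'E'
from h import *
t=camera("top");s=camera("side")
ct=blob(t,(406,245),22,lo=(5,70,150),close=3); qt=cv2.boxPoints(cv2.minAreaRect(ct))
cs=blob(s,proj(s,[[463,-388,8]])[0],16,lo=(8,60,120),close=3); qs=cv2.boxPoints(cv2.minAreaRect(cs)); print(qt.round(1).tolist(),qs.round(1).tolist(),cv2.minAreaRect(cs))
mt,ms=cv2.minAreaRect(ct)[0],cv2.minAreaRect(cs)[0]
print("centre",tri(t,mt,s,ms))
# ends: split points farthest along long axis
def ends(ct,f=0.12):
    c=ct.mean(0); a=np.linalg.svd(ct-c,full_matrices=False)[2][0]; p=(ct-c)@a
    return [c+a*p.max(),c+a*p.min()]
et,es=ends(ct.astype(float)),ends(cs.astype(float)); print(et,es)
for a in et:
    for b in es: print(tri(t,a,s,b))
tip=onz(t,[(413.4,235.2)],2)[0];but=onz(t,[(399.3,255.5)],14)[0];print("tip",tip,"butt",but,np.degrees(np.arctan2(*(tip-but)[1::-1])),np.linalg.norm((tip-but)[:2]))
E
python3 sh.py 440 -370 80 142.3
```

```text
[[395.6000061035156, 252.89999389648438], [409.70001220703125, 232.60000610351562], [417.1000061035156, 237.8000030517578], [403.1000061035156, 258.1000061035156]] [[325.79998779296875, 156.39999389648438], [345.8999938964844, 147.3000030517578], [355.79998779296875, 169.10000610351562], [335.70001220703125, 178.1999969482422]] ((340.8047790527344, 162.77053833007812), (23.917808532714844, 22.01431655883789), 65.55604553222656)
centre (array([ 456.31119094, -379.9205057 ,   49.09216682]), np.float64(6.930245309363281))
[array([399.22670958, 255.45519771]), array([413.47977903, 235.2244418 ])] [array([350.87218345, 171.63467064]), array([329.27048564, 154.18867594])]
(array([ 411.12178404, -362.50569506,   23.19750082]), np.float64(34.021028879230066))
(array([ 455.51004861, -323.27379583,  126.33612728]), np.float64(73.24122157921917))
(array([ 459.05998108, -435.07580525,  -29.00633207]), np.float64(87.43504023095696))
(array([ 504.55574524, -394.94875736,   74.5453437 ]), np.float64(28.18210042129036))
tip [ 498.56263311 -416.89565454    2.        ] butt [ 427.92487367 -360.19598927   14.        ] -38.75338888266078 90.5789440272678
shift [-151.  -610.7  -36.6] rows 15.1 tool x yaw 163.2 R tilt [-2.e-04 -1.e-04 -1.e+00]
turn 0.365
```

```bash
python3 -m creep '[[-5,-20,-10,0],[-15,-60,-20,0],[-25,-100,-30,0],[-35,-139,-36,0],[-45,-178,-36,0]]' 70 >/dev/null; python3 -m creep '[[-10,-39,0,0],[-20,-78,0,0],[-30,-117,0,0],[-40,-156,0,0],[-50,-196,0,0]]' >/dev/null;  python3 -m creep '[[-10,-39,0,0],[-20,-78,0,0],[-30,-117,0,0],[-40,-156,0,0],[-50,-190,0,0]]'  >/dev/null;  python3 -m creep '[[-10,-35,0,0.12],[-10,-48,0,0.24],[-10,-48,0,0.37],[-10,-48,0,0.37],[-10,-48,0,0.37]]' | egrep 'time|ee_pos|force: \['; python3 sh.py 443.7 -372.6 30 141.8
python3 - <<'E'
from h import *
t=camera("top");s=camera("side")
print(tri(t,(413.4,235.2),s,(333.5,166)),tri(t,(399.3,255.5),s,(343.5,172.3)))
E
```

```text
time: 27.62
ee_pos: [443.5, -371.9, 79.2]
force: [-0.1, 0.6, -0.2]
shift [-0.6 -0.5 49.2] rows 1.2 tool x yaw 142.2 R tilt [-6.e-04  4.e-04 -1.e+00]
turn 0.007
(array([ 500.02086814, -418.2547701 ,   -4.58345474]), np.float64(1.6719693106038436)) (array([ 428.25669152, -360.17484228,   13.65816409]), np.float64(0.649349276781487))
```

```bash
python3 -m creep '[[0,0,20,0],[0,0,40,0],[0,0,55,0],[0,0,62,0],[0,0,62,0]]' >/dev/null;  python3 -m creep '[[0,0,5,0],[0,0,10,0],[0,0,13,0],[0,0,13,0]]' | egrep 'time|ee_pos|force: \['; python3 snap.py g1; python3 sh.py 443.7 -372.6 3 141.8
```

```text
time: 28.47
ee_pos: [443.5, -372.3, 4.3]
force: [-0.5, 0.4, -0.4]
[ 0.7 -0.1  0.1] [ 443.7 -372.5    4.7]
shift [-0.1 -0.1  1.8] rows 0.0 tool x yaw 142.0 R tilt [ 3.e-04 -1.e-04 -1.e+00]
turn 0.004
```

```bash
python3 -m creep '[[0,0,1,0],[0,0,1.5,0],[0,0,1.5,0],[0,0,1.5,0],[0,0,1.5,0]]' 20 ; python3 -m creep '[[0,0,0,0],[0,0,0,0]]'
```

```text
time: 28.98
ee_pos: [443.6, -372.5, 3.4]
eef_rot: [0.0, 0.325, 0.946, -0.0]
force: [-0.9, 0.7, 5.5]
grip_width: 28.2
grasp_force: 59.6
time: 29.15
ee_pos: [443.6, -372.5, 3.4]
eef_rot: [0.0, 0.325, 0.946, -0.0]
force: [-0.6, 1.5, 5.3]
grip_width: 28.2
grasp_force: 59.6
```

```bash
python3 -m creep '[[0,0,-10,0],[0,0,-30,0],[0,0,-55,0],[0,0,-80,0],[0,0,-100,0]]' >/dev/null; python3 -m creep '[[15,15,0,0],[43,43,0,0],[71,71,0,0],[100,100,0,0],[129,129,0,0]]' |egrep 'width|grasp|ee_pos'; python3 -m creep '[[29,29,0,0],[58,58,0,0],[87,87,0,0],[116,116,0,0],[145,145,0,0]]' >/dev/null;  python3 -m creep '[[29,29,0,0],[58,58,0,0],[87,87,0,0],[116,116,0,0],[133,132,0,0]]'|egrep 'time|ee_pos|width'; python3 -m creep '[[0,0,0,-0.12],[0,0,0,-0.24],[0,0,0,-0.36],[0,0,0,-0.48],[0,0,0,-0.6]]' >/dev/null;  python3 -m creep '[[0,0,0,-0.12],[0,0,0,-0.24],[0,0,0,-0.36],[0,0,0,-0.48],[0,0,0,-0.59]]'; python3 sh.py 372.7 197.5 12 210; python3 -c "
from h import *;print(state()['joint_positions'].round(2))"
```

```text
ee_pos: [420.7, -189.9, 103.6]
grip_width: 28.2
grasp_force: 59.1
time: 30.82
ee_pos: [372.0, 202.9, 103.9]
grip_width: 28.0
time: 31.65
ee_pos: [372.8, 197.9, 103.6]
eef_rot: [0.0, -0.263, 0.965, -0.0]
force: [-0.6, -0.9, 0.0]
grip_width: 28.3
grasp_force: 59.2
shift [ 0.3 -0.3 91.6] rows 2.2 tool x yaw -149.5 R tilt [ 8.e-04 -1.e-04 -1.e+00]
turn 0.009
[-0.44  0.3  -0.21  2.18  0.1   0.67  1.38]
```

```bash
python3 -m creep '[[0,0,20,0],[0,0,45,0],[0,0,68,0],[0,0,85,0],[0,0,92,0]]' >/dev/null;  python3 -m creep '[[0,0,3,0],[0,0,4,0],[0,0,4,0]]' |egrep 'time|ee_pos|force'; python3 snap.py w1; python3 - <<'E'
import cv2,numpy as np
a=cv2.imread("pics/w1_top.png")[205:305,180:280];b=cv2.imread("pics/w1_side.png")[215:315,215:335]
f=lambda i,w:cv2.resize(i,(w,500),interpolation=cv2.INTER_CUBIC)
cv2.imwrite("pics/w1.png",np.hstack([f(a,390),f(b,410)]))
E
```

```text
time: 32.32
ee_pos: [373.1, 198.3, 7.7]
force: [0.1, 1.1, -0.2]
grasp_force: 59.2
[-0.1 -0.3 -0.4] [373.2 198.4   7.9]
```

View pics/w1.png

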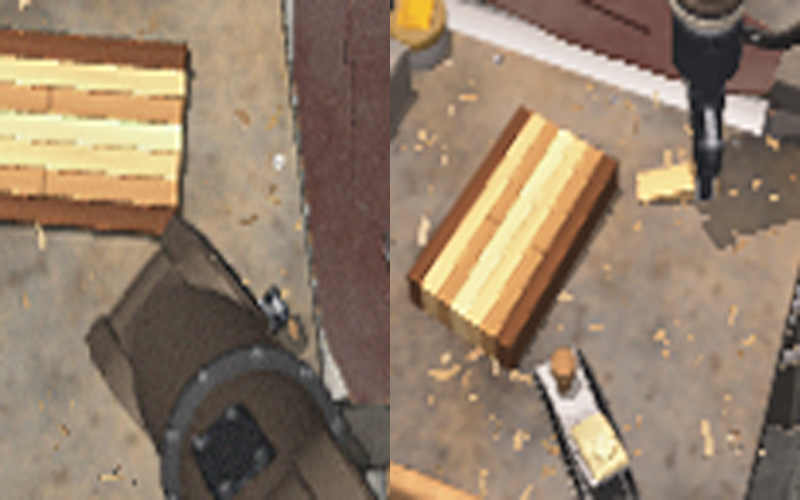

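The side view shows the wedge tip at about px (287,253), just short of the board's raised corner at px (281,247). Top view: arm hides the wedge, corner at px (226,251). Now lower it to the table.

```bash
python3 -m creep '[[0,0,2,0],[0,0,3.5,0],[0,0,4,0],[0,0,4,0]]' |egrep 'time|ee_pos|force'; python3 - <<'E'
from h import *
t=camera("top");s=camera("side")
print("corner top",onz(t,[(225.6,251.4)],28+2), "side",onz(s,[(281.4,247.2)],30))
p=state()["ee_pos"];th=np.radians(30.4);d=np.array([np.cos(th),np.sin(th),0])
tip=p+70*d;tip[2]=1;print("tip",tip,proj(s,[tip]),onz(s,[(287.3,253)],4))
ct=blob(s,(292,254),14,lo=(8,60,150),close=3);print(ct[:,0].min(),ct[ct[:,0].argmin()],cv2.boxPoints(cv2.minAreaRect(ct)).round(1).tolist())
E
```

```text
time: 32.75
ee_pos: [372.8, 198.2, 3.4]
force: [-0.5, -1.1, 5.1]
grasp_force: 59.8
corner top [[455.85463456 239.55433473  30.        ]] side [[458.27234542 245.11560224  30.        ]]
tip [433.21342831 233.60184075   1.        ] [[288.67507081 252.76869653]] [[436.07640242 239.71588183   4.        ]]
280 [280 258] [[279.20001220703125, 265.6000061035156], [281.8999938964844, 241.0], [305.8999938964844, 243.6999969482422], [303.20001220703125, 268.20001220703125]]
```

```bash
python3 -m creep '[[-3,-1,-0.3,0],[-8,-2,-0.3,0],[-14,-3,-0.3,0],[-20,-3,-0.3,0],[-25,-3,-0.3,0]]' >/dev/null; python3 -m creep '[[0,0,0,0],[0,0,0,0]]' |egrep 'time|ee_pos|force'; python3 snap.py w2;  python3 -m creep '[[-2,0,0,0],[-4,0,0,0],[-4,0,0,0]]' |egrep 'ee_pos|force:'; python3 -m creep '[[-1,0,0,0],[-2,0,0,0],[-2,0,0,0]]' |egrep 'ee_pos|force:';  python3 -m creep '[[-1,0,0,0],[-2,0,0,0],[-2,0,0,0]]' |egrep 'ee_pos|force:'; python3 snap.py w3; python3 dif.py w2 w3|grep 'L'
```

```text
time: 33.43
ee_pos: [392.7, 205.8, 3.3]
force: [-13.0, -7.3, 24.6]
grasp_force: 61.8
[-13.4  -5.6  23. ] [392.7 205.8   3.3]
ee_pos: [392.8, 205.8, 3.2]
force: [-23.0, -12.6, 40.8]
grasp_force: 63.9
ee_pos: [392.8, 205.8, 3.1]
force: [-29.3, -13.9, 48.5]
grasp_force: 64.7
ee_pos: [392.8, 205.8, 3.1]
force: [-34.4, -16.5, 58.5]
grasp_force: 65.7
[-33.7 -17.4  57.1] [392.8 205.8   3.1]
top L++ (np.int64(171), np.int64(212)) shift [ 0.07 -0.09] resp 0.99 absdiff 0.8
top L+- (np.int64(167), np.int64(244)) shift [0.15 0.06] resp 0.99 absdiff 0.8
top L-+ (np.int64(224), np.int64(216)) shift [ 0.09 -0.01] resp 1.05 absdiff 0.7
top L-- (np.int64(221), np.int64(249)) shift [-0.17  0.17] resp 0.78 absdiff 4.0
side L++ (np.int64(224), np.int64(268)) shift [0.04 0.  ] resp 1.0 absdiff 0.1
side L+- (np.int64(249), np.int64(281)) shift [0.03 0.01] resp 1.0 absdiff 0.1
side L-+ (np.int64(254), np.int64(238)) shift [-0.04 -0.04] resp 0.97 absdiff 0.1
side L-- (np.int64(279), np.int64(249)) shift [0.   0.02] resp 1.0 absdiff 0.1
```

```bash
python3 -m creep '[[4,0,0,0],[8,0,0,0],[8,0,0,0]]'; python3 sh.py 393 206 3.3; python3 - <<'E'
import cv2,numpy as np
a=cv2.imread("pics/w3_top.png")[215:305,190:280];b=cv2.imread("pics/w3_side.png")[225:285,245:325]
f=lambda i,w:cv2.resize(i,(w,500),interpolation=cv2.INTER_CUBIC)
cv2.imwrite("pics/w3.png",np.hstack([f(a,300),f(b,500)]))
E
```

```text
time: 34.73
ee_pos: [393.4, 206.2, 3.3]
eef_rot: [-0.002, -0.26, 0.965, -0.001]
force: [-9.6, -6.1, 15.8]
grip_width: 28.3
grasp_force: 61.0
shift [0.4 0.  0. ] rows 0.0 tool x yaw -149.8 R tilt [-0.0036 -0.0031 -1.    ]
```

View pics/w3.png

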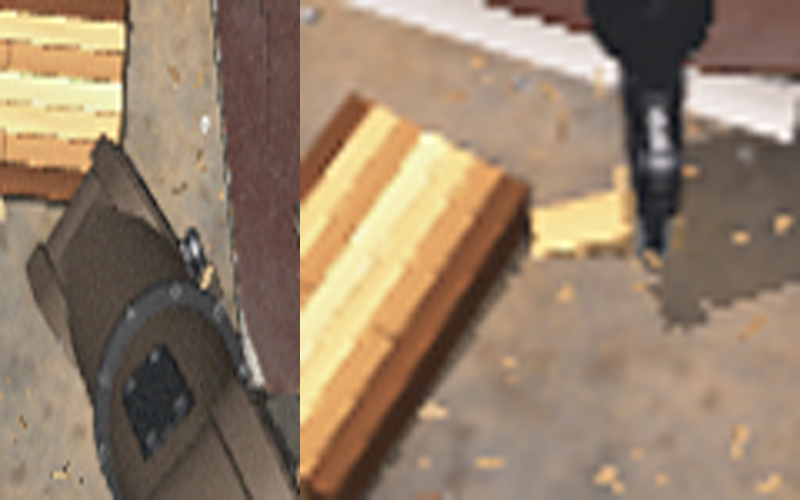

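```bash
python3 -m creep '[[0,0,-0.5,0],[0,0,-0.9,0],[0,0,-0.9,0]]' |egrep 'time|ee_pos|force'; python3 -m creep '[[0,0,0,0],[0,0,0,0]]' |egrep 'time|ee_pos|force:'; python3 sh.py 393 206 3.3 210
```

```text
time: 34.98
ee_pos: [396.5, 208.6, 4.3]
force: [1.0, -0.1, 0.6]
grasp_force: 59.2
time: 35.15
ee_pos: [396.1, 208.3, 4.2]
force: [-0.1, 0.9, -0.0]
grasp_force: 59.2
shift [ 3.9 -0.4  0.9] rows 0.1 tool x yaw -149.8 R tilt [ 4.e-04  3.e-04 -1.e+00]
turn 0.003
```

```bash
python3 snap.py w4; python3 -m creep '[[-1,0,0.4,0],[-3,0,0.4,0],[-4,0,0.4,0],[-4,0,0.4,0]]' |egrep 'ee_pos|force:'; python3 -m creep '[[-1,0,0,0],[-3,0,0,0],[-3,0,0,0]]' |egrep 'ee_pos|force:';  python3 -m creep '[[-1,0,0,0],[-2,0,0,0],[-2,0,0,0]]' |egrep 'time|ee_pos|force:'; python3 snap.py w5; python3 dif.py w4 w5|grep 'side L'
```

```text
[-0.8 -0.3  0.2] [395.9 208.2   4.2]
ee_pos: [399.5, 210.3, 3.8]
force: [0.1, 0.2, -0.3]
grasp_force: 59.2
ee_pos: [402.2, 211.8, 3.8]
force: [0.2, 0.7, 0.3]
grasp_force: 59.2
time: 36.08
ee_pos: [403.7, 212.8, 3.8]
force: [0.4, 0.1, -0.8]
grasp_force: 59.2
[ 0.2 -0.6 -0.6] [403.5 212.6   3.8]
side L++ (np.int64(224), np.int64(268)) shift [-0.02 -0.02] resp 1.0 absdiff 0.1
side L+- (np.int64(249), np.int64(281)) shift [-0.04  0.01] resp 0.98 absdiff 0.2
side L-+ (np.int64(254), np.int64(238)) shift [-0.01  0.02] resp 0.98 absdiff 0.1
side L-- (np.int64(279), np.int64(249)) shift [-0.05 -0.39] resp 1.04 absdiff 0.7
```

```bash
(python3 -m creep '[[-1,0,0,0],[-2,0,0,0],[-2,0,0,0]]';python3 -m creep '[[-1,0,0,0],[-2,0,0,0],[-2,0,0,0]]';) |egrep 'time|ee_pos|force: \['; python3 snap.py w6; python3 dif.py w4 w6|grep 'side L';python3 -m creep '[[-1,0,0,0],[-2,0,0,0],[-2,0,0,0]]' |egrep 'time|ee_pos|force: \['; python3 snap.py w7; python3 dif.py w4 w7|grep 'side L'
```

```text
time: 36.53
ee_pos: [405.5, 213.8, 3.9]
force: [-0.2, 0.2, -0.0]
time: 36.78
ee_pos: [407.2, 214.8, 3.8]
force: [0.9, 0.6, -0.1]
[-1.3 -0.  -0.2] [407.  214.6   3.8]
side L++ (np.int64(224), np.int64(268)) shift [0.03 0.  ] resp 1.0 absdiff 0.1
side L+- (np.int64(249), np.int64(281)) shift [-0.01  0.02] resp 0.99 absdiff 0.2
side L-+ (np.int64(254), np.int64(238)) shift [ 0.03 -0.03] resp 1.01 absdiff 0.1
side L-- (np.int64(279), np.int64(249)) shift [-0.03 -0.42] resp 1.03 absdiff 0.8
time: 37.23
ee_pos: [409.0, 215.8, 3.9]
force: [0.6, 0.2, -0.6]
[-0.  -0.3 -0.8] [408.7 215.7   3.8]
side L++ (np.int64(224), np.int64(268)) shift [0.01 0.02] resp 1.0 absdiff 0.1
side L+- (np.int64(249), np.int64(281)) shift [-0.02 -0.01] resp 0.99 absdiff 0.2
side L-+ (np.int64(254), np.int64(238)) shift [ 0.04 -0.05] resp 1.01 absdiff 0.1
side L-- (np.int64(279), np.int64(249)) shift [-0.03 -0.27] resp 1.09 absdiff 1.2
```

```bash
python3 -m creep '[[-1,0,0,0],[-2,0,0,0],[-2,0,0,0]]' |egrep 'time|ee_pos|force: \['; python3 snap.py w8; python3 dif.py w4 w8|grep 'side L';python3 -m creep '[[-1,0,0,0],[-2,0,0,0],[-2,0,0,0]]' |egrep 'time|ee_pos|force: \['; python3 snap.py w9; python3 dif.py w4 w9|grep 'side L'
```

```text
time: 37.68
ee_pos: [410.6, 216.7, 3.8]
force: [1.2, 0.3, -1.3]
[ 0.1  0.2 -0.4] [410.4 216.6   3.8]
side L++ (np.int64(224), np.int64(268)) shift [-0.    0.01] resp 1.0 absdiff 0.2
side L+- (np.int64(249), np.int64(281)) shift [-0.02  0.04] resp 0.98 absdiff 0.2
side L-+ (np.int64(254), np.int64(238)) shift [0.   0.01] resp 1.01 absdiff 0.1
side L-- (np.int64(279), np.int64(249)) shift [ 0.04 -0.29] resp 1.09 absdiff 1.4
time: 38.13
ee_pos: [412.1, 217.6, 3.7]
force: [-1.7, -0.2, -0.7]
[-0.3  0.4 -1.2] [412.1 217.6   3.7]
side L++ (np.int64(224), np.int64(268)) shift [0.03 0.01] resp 1.0 absdiff 0.2
side L+- (np.int64(249), np.int64(281)) shift [-0.01  0.04] resp 0.98 absdiff 0.2
side L-+ (np.int64(254), np.int64(238)) shift [ 0.02 -0.05] resp 0.97 absdiff 0.1
side L-- (np.int64(279), np.int64(249)) shift [ 0.02 -0.31] resp 1.07 absdiff 1.4
```

```bash
python3 -m creep '[[-1,0,0,0],[-2,0,0,0],[-2,0,0,0]]' |egrep 'time|ee_pos|force: \['; python3 snap.py wa; python3 dif.py w4 wa|grep 'side L';python3 dif.py w8 wa|grep 'L'
```

```text
time: 38.58
ee_pos: [413.6, 218.4, 3.7]
force: [-0.2, -0.3, -1.7]
[-2.  -1.9 -1.1] [413.6 218.4   3.7]
side L++ (np.int64(224), np.int64(268)) shift [ 0.04 -0.01] resp 1.01 absdiff 0.3
side L+- (np.int64(249), np.int64(281)) shift [0.04 0.1 ] resp 0.99 absdiff 0.3
side L-+ (np.int64(254), np.int64(238)) shift [ 0.06 -0.  ] resp 0.95 absdiff 0.4
side L-- (np.int64(279), np.int64(249)) shift [-0.14 -0.45] resp 0.98 absdiff 1.7
top L++ (np.int64(171), np.int64(212)) shift [ 0.47 -0.15] resp 0.98 absdiff 1.1
top L+- (np.int64(167), np.int64(244)) shift [ 0.12 -0.04] resp 0.98 absdiff 0.9
top L-+ (np.int64(224), np.int64(216)) shift [-0.13 -0.16] resp 0.98 absdiff 1.4
top L-- (np.int64(221), np.int64(249)) shift [ 0.37 -0.57] resp 1.32 absdiff 1.9
side L++ (np.int64(224), np.int64(268)) shift [ 0.05 -0.02] resp 1.01 absdiff 0.3
side L+- (np.int64(249), np.int64(281)) shift [0.06 0.06] resp 1.0 absdiff 0.3
side L-+ (np.int64(254), np.int64(238)) shift [ 0.04 -0.03] resp 0.91 absdiff 0.4
side L-- (np.int64(279), np.int64(249)) shift [-0.32 -0.1 ] resp 0.92 absdiff 0.6
```

```bash
python3 -m creep '[[0,0,0.25,0],[0,0,0.25,0],[0,0,0.25,0]]' |egrep 'time|ee_pos|force: \['; python3 -m creep '[[-1,0,0,0],[-1.5,0,0,0],[-1.5,0,0,0]]' |egrep 'time|ee_pos|force: \['; python3 snap.py wb; python3 dif.py w4 wb|grep 'side L';python3 dif.py wa wb|grep 'side L'
```

```text
time: 39.13
ee_pos: [413.8, 218.5, 3.5]
force: [-1.6, -3.1, -0.4]
time: 39.38
ee_pos: [415.3, 219.4, 3.5]
force: [-1.5, -1.1, -1.5]
[-1.9 -1.7 -2.5] [415.2 219.4   3.6]
side L++ (np.int64(224), np.int64(268)) shift [ 0.06 -0.05] resp 0.98 absdiff 1.8
side L+- (np.int64(249), np.int64(281)) shift [-0.28  0.02] resp 0.99 absdiff 1.9
side L-+ (np.int64(254), np.int64(238)) shift [-0.04  0.  ] resp 1.11 absdiff 1.6
side L-- (np.int64(279), np.int64(249)) shift [-0.2  -0.49] resp 0.97 absdiff 3.7
side L++ (np.int64(224), np.int64(268)) shift [ 0.02 -0.06] resp 0.96 absdiff 1.7
side L+- (np.int64(249), np.int64(281)) shift [-0.28 -0.02] resp 0.98 absdiff 1.9
side L-+ (np.int64(254), np.int64(238)) shift [-0.12  0.13] resp 1.07 absdiff 1.5
side L-- (np.int64(279), np.int64(249)) shift [0.06 0.09] resp 0.96 absdiff 2.8
```

```bash
python3 -m creep '[[0,0,0,0],[0,0,0,0],[0,0,0,0],[0,0,0,0],[0,0,0,0]]' 60|egrep 'time|ee_pos|force: \[|width'; python3 snap.py wc; python3 dif.py w4 wc|grep 'side L';python3 -m creep '[[0,0,-10,0],[0,0,-30,0],[0,0,-60,0],[0,0,-80,0],[0,0,-80,0]]' |egrep 'time|ee_pos|force: \[|width'; python3 sh.py 471.7 258.3 45
```

```text
time: 40.1
ee_pos: [415.4, 219.7, 3.7]
force: [-0.2, -0.2, 0.6]
grip_width: 60.0
[ 0.8 -1.   0.1] [415.3 219.5   3.6]
side L++ (np.int64(224), np.int64(268)) shift [-0.   -0.04] resp 1.01 absdiff 1.7
side L+- (np.int64(249), np.int64(281)) shift [-0.39 -0.02] resp 0.94 absdiff 1.9
side L-+ (np.int64(254), np.int64(238)) shift [0.03 0.1 ] resp 1.13 absdiff 1.7
side L-- (np.int64(279), np.int64(249)) shift [-0.23 -0.53] resp 0.96 absdiff 3.8
time: 40.72
ee_pos: [417.1, 220.7, 87.7]
force: [0.2, 0.9, -0.4]
grip_width: 60.2
shift [-65.8   5.   43.2] rows 1.9 tool x yaw -149.8 R tilt [ 0.0053  0.0033 -1.    ]
```

```bash
python3 -m creep '[[-15,2,0,0],[-40,3,0,0],[-61,4,10,0],[-61,4,30,0],[-61,4,40,0]]' 0 >/dev/null; python3 -m creep '[[0,0,3,0],[0,0,3,0],[0,0,3,0]]'|egrep 'time|ee_pos|force: \[|width'; python3 snap.py x1; python3 sh.py 467.5 253.5 38
```

```text
time: 41.38
ee_pos: [465.3, 253.2, 40.9]
force: [0.2, 0.3, 0.9]
grip_width: 0.1
[ 0.1 -0.9  0.2] [465.9 253.5  41.4]
shift [-1.3 -0.8  3.4] rows 0.1 tool x yaw -149.8 R tilt [ 7.e-04  4.e-04 -1.e+00]
```

```bash
python3 -m creep '[[-1,0,2,0],[-1,0,4,0],[-1,0,5,0],[-1,0,5,0]]'|egrep 'time|ee_pos|force: \['; (python3 -m creep '[[0,0,0.7,0],[0,0,0.7,0]]'; python3 -m creep '[[0,0,0.6,0],[0,0,0.6,0]]')|egrep 'time|ee_pos|force: \['
```

```text
time: 41.82
ee_pos: [466.6, 253.9, 35.5]
force: [-0.5, 0.2, 0.0]
time: 41.98
ee_pos: [466.7, 254.0, 34.8]
force: [-0.1, -1.0, -0.2]
time: 42.15
ee_pos: [466.7, 254.0, 34.2]
force: [-0.3, 0.5, -0.5]
```

```bash
python3 -m creep '[[0,0,0.6,0],[0,0,0.6,0]]'|egrep 'time|ee_pos|force: \['
```

```text
time: 42.32
ee_pos: [466.7, 254.1, 33.6]
force: [0.3, -0.0, 0.1]
```

```bash
python3 -m creep '[[0,0,0.6,0],[0,0,0.6,0]]'|egrep 'time|ee_pos|force: \['
```

```text
time: 42.48
ee_pos: [466.8, 254.0, 33.3]
force: [-1.0, -1.0, 5.4]
```

```bash
python3 -m creep '[[0,0,0,0],[0,0,0,0],[0,0,0,0],[0,0,0,0]]'|egrep 'time|ee_pos|force: \['; python3 snap.py x2; python3 dif.py x1 x2|grep 'side L'; python3 -m creep '[[0,0,-6,0],[0,0,-20,0],[0,0,-45,0],[0,0,-80,0],[0,0,-110,0]]' >/dev/null; python3 -m creep '[[40,0,0,0],[80,0,0,0],[80,0,0,0],[80,0,0,0],[80,0,0,0]]'|egrep 'time|ee_pos|force: \['; python3 snap.py x3;python3 dif.py x1 x3|grep 'side L'; python3 - <<'E'
import cv2,numpy as np
b=cv2.imread("pics/x3_side.png")[205:305,205:335]
cv2.imwrite("pics/x3.png",cv2.resize(b,None,fx=6,fy=6,interpolation=cv2.INTER_CUBIC))
E
```

```text
time: 42.82
ee_pos: [466.8, 254.1, 33.4]
force: [-1.2, -0.1, 5.0]
[-0.9 -1.   5.9] [466.8 254.1  33.4]
side L++ (np.int64(224), np.int64(268)) shift [0.03 0.11] resp 0.95 absdiff 0.3
side L+- (np.int64(249), np.int64(281)) shift [0.05 0.01] resp 0.97 absdiff 0.2
side L-+ (np.int64(254), np.int64(238)) shift [-0.11 -0.1 ] resp 0.95 absdiff 0.4
side L-- (np.int64(279), np.int64(249)) shift [-0.39  0.19] resp 1.15 absdiff 3.9
time: 43.85
ee_pos: [398.1, 214.1, 143.7]
force: [-0.4, 0.5, 0.1]
[ 0.1 -0.2  0.1] [398.8 214.6 143.4]
side L++ (np.int64(224), np.int64(268)) shift [-0.   -0.05] resp 1.0 absdiff 0.3
side L+- (np.int64(249), np.int64(281)) shift [ 0.02 -0.02] resp 0.97 absdiff 0.3
side L-+ (np.int64(254), np.int64(238)) shift [0.04 0.05] resp 1.01 absdiff 0.4
side L-- (np.int64(279), np.int64(249)) shift [-0.37 -0.3 ] resp 0.72 absdiff 12.1
```

View pics/x3.png

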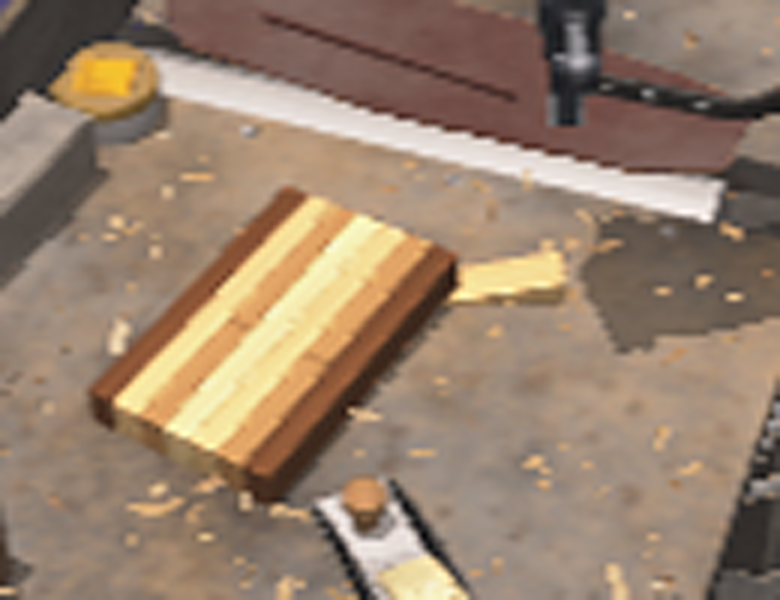

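The wedge lies flat with its thin end under the raised corner. Pressing there at 5 N no longer moves the board, and the arm is clear.

```bash
python3 -c "
from workcell import *
print(hand_in())"
```

```text
the job is handed in; nothing more can be done
None
```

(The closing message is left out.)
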